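Pair the training plate with its twin in the tray and bolt it in

TASK

One of the training plates already lies in the white tray on the desk: find its twin, the loose plate of the same shape in front of the tray's open mouth, and slide it across the desk, without lifting it, into the tray behind the first, far enough in to clear the bolt. Then shoot the tray's bolt fully home across the mouth into its keeper, so that the pair is locked in. Leave the other two plates and the other things on the desk where they are.

Things in the scene. Friction and masses are not known exactly. Their poses are not given: they have to be found in the camera images.
- tray: white floorless tray fixed to the desk: a straight lane 120 mm wide, walls 12 mm thick, 36 mm high, open at its -y mouth. Origin: on the desk, lane's centre line under the bolt's axis. y runs into the lane, x (away from the robot) to the bolt's side. Side walls at x = -60 and +60 mm from y = 18 mm on. Two plates fit one behind the other; both must lie wholly at y over 7 mm to let the bolt pass
- lane_end (a point): middle of the lane's closed end: inner face of the end wall at desk level, at the tray's x = 0, y = 228 mm
- keeper (a point): hole of the keeper, a steel block 12 mm thick (x), 33 mm deep (y), 33 mm high at the mouth: tray x = -66 mm, y = 0, 16 mm above the desk. A like block (front guide) stands at x = +66 mm, another (rear guide) at x = 238 mm, joined by a 40 mm wide, 4 mm high base
- bolt (a joint): travel of the bolt, m: 0 drawn back (tip level with the lane's side at tray x = +60 mm), 0.128 fully home in the keeper; grows to the tray's -x. Steel rod 14 mm thick, axis 16 mm above the desk at tray y = 0; slides against about 2 N of friction, stays where it is left; a plate in its way stops it
- knob (a point): centre of the black ball, 22 mm in diameter, 62 mm above the desk, on the bolt's upright handle post, 14 mm thick, rising from the rod. Moves with the bolt: tray x = 212 mm when drawn back, 84 mm when home; y = 0
- hex_a: hexagonal weight plate, grey, 24 mm thick, 88 mm across the flats (102 mm across the corners), 0.5 kg, lies flat on the desk; its centre hole is closed by a flat metal cap, so there is nothing to grip. Origin: centre of its underside; z up. Starts either in the tray's closed end or on the far left of the desk
- hex_b: hexagonal weight plate, grey, 24 mm thick, 88 mm across the flats (102 mm across the corners), 0.5 kg, lies flat on the desk; its centre hole is closed by a flat metal cap, so there is nothing to grip. Origin: centre of its underside; z up. Starts on the right of the desk (-y), in front of the tray's mouth
- round_a: round weight plate, same grey material and 24 mm thickness, 98 mm diameter, 0.5 kg, lies flat on the desk; its centre hole is closed by a flat metal cap. Origin: centre of its underside; z up. Starts either in the tray's closed end or on the far left of the desk (where hex_a is not)
- round_b: round weight plate, same grey material and 24 mm thickness, 98 mm diameter, 0.5 kg, lies flat on the desk; its centre hole is closed by a flat metal cap. Origin: centre of its underside; z up. Starts on the right of the desk (-y), in front of the tray's mouth
- mug: white mug, 80 mm in diameter, 90 mm high, upright to the left of the tray; bystander. Origin: centre of its underside
- flask: metal drinking flask, 66 mm in diameter, 190 mm high, upright to the left of the tray; bystander. Origin: centre of its underside
- notebook: blue notebook, 105 x 148 x 18 mm, lying beyond the bolt; bystander. Origin: centre of its underside

How it is judged (in metres and radians):
On the way:
1. the twin lies in the tray with the plate of its own shape, past the bolt's line, the bolt still drawn back (((y of hex_a in the frame of tray between 0.12 and 0.2 m and x of hex_a in the frame of tray between -0.03 and 0.03 m and y of hex_b in the frame of tray between 0.048 and 0.2 m and x of hex_b in the frame of tray between -0.03 and 0.03 m) or (y of round_a in the frame of tray between 0.12 and 0.2 m and x of round_a in the frame of tray between -0.03 and 0.03 m and y of round_b in the frame of tray between 0.048 and 0.2 m and x of round_b in the frame of tray between -0.03 and 0.03 m)) and value of joint bolt below 0.03 m), for 0.2 s.
At the end, for the whole second after the job is handed in: Two plates of one shape rest in the lane within 30 mm of its centre line (the first at tray y over 120 mm, its twin over 48 mm), the two of the other shape are within 30 mm of their starts, and the bolt is home (joint over 0.122 m) ((((y of hex_a in the frame of tray between 0.12 and 0.2 m and x of hex_a in the frame of tray between -0.03 and 0.03 m and y of hex_b in the frame of tray between 0.048 and 0.2 m and x of hex_b in the frame of tray between -0.03 and 0.03 m) and distance of each of round_a, round_b from where it was at the start of the episode below 0.03 m) or ((y of round_a in the frame of tray between 0.12 and 0.2 m and x of round_a in the frame of tray between -0.03 and 0.03 m and y of round_b in the frame of tray between 0.048 and 0.2 m and x of round_b in the frame of tray between -0.03 and 0.03 m) and distance of each of hex_a, hex_b from where it was at the start of the episode below 0.03 m)) and value of joint bolt above 0.122 m and linear speed of each of hex_a, hex_b, round_a, round_b below 0.02 m/s); the robot touches nothing.
It fails at once if a plate is lifted off the desk (more than 20 mm) (height (world z) of any of hex_a, hex_b, round_a, round_b above 0.02 m).
It fails at once if the mug, flask or notebook is moved by more than 30 mm (distance of any of mug, flask, notebook from where it was at the start of the episode above 0.03 m).
It also fails if it takes over 51 s, if anything falls off the work surface, if the arm or the gripper's body presses on something with over 40 N, if the wrist force passes 120 N, or if a joint passes its speed limit or range.

ROBOT

A 6-joint arm with a two-finger parallel gripper is mounted at the origin on the work surface. World frame = base frame: x ahead of the robot, y to its left, z up, the work surface at z = 0. Lengths are in mm, angles in rad, forces in N, time in s.
With the tool pointing down it reaches from about 375 to 825 mm from the base axis. Payload 5.5 kg.
Tool frame: the origin (TCP) lies at the very end of the fingers, on their centre line; the grasp point (between the pads) lies 19 mm behind it (bot.grasp_offset is the distance from the TCP to the grasp point, in mm); z points along the fingers, y is the line along which they close (so a half turn about z gives the same grasp; the last joint's range is limited). The gripper opens to 85 mm and grips with 20 to 120 N. Pads are 22 mm wide; open, the fingers measure 114 mm over their backs; the gripper's body (76 mm by 85 mm) begins 54 mm behind the grasp point. The pads swing forward as they close: fully open they stand 13 mm farther back than shut.
Start: joints at [1.102, 0.314, -0.047, 1.21, 0, 1.571], TCP at [271.086, 535.264, 231.299] pointing down, gripper open.
Joint ranges: [-2.67, 2.67], [-0.69, 1.73], [-1.03, 1.25], [-2.08, 2.16], [-1.42, 1.45], [-3.14, 3.14]. Speed limits (rad/s): [2.39, 2.39, 3.01, 3.14, 3.14, 3.14].

INTERFACE

Orientations are given as a unit quaternion [x, y, z, w].
In Python, from rig import telemetry, optics, order, bot gives the robot as it stands. The module is installed in compiled form; this text tells all that it offers.
- The arm moves only by the tool send_rows, never from a script. Its argument "moves" is a list of rows, each a list of 7 numbers: the turn, a rotation vector about the tool's x, y, z in rad, then the shift along the tool's x, y, z in cm, then the finger opening in cm, from 0 to 8.54. A call has 1 to 10 rows; each row shifts and turns the commanded pose from where the row before left it, along the tool's axes as they then stand; what a row does not reach is not made up. A row lasts 1/8 s, in which the tool goes at most 62.5 mm and 10.7 degrees, less where a joint would pass 70% of its speed; a pose out of reach is approached as far as the arm can. A call is refused whole if a number of a shift passes 6.25 or a number of a turn 0.188, either way. A call with a gripper value outside its range is refused whole. The fingers move at their own pace and stop on an object; the grip force is fixed at half the most. Time passes only in rows, so rows that do not move let the fingers close. It gives the time, the measured TCP pose, the force, the opening and the grip force at its end, in the units of the state.
- telemetry.get_obs(): the state, without advancing time (a new reading comes with each control period).
- optics.grab_frame(name): name is "scene" or "top" or "wrist"; returns (picture, depth): 420x560x3 uint8, red, green, blue; 420x560 float32, mm along the optical axis (not along the pixel's ray), 0 where there is no reading.
- optics.camera_params(name): a dict with "fx", "fy", "cx", "cy" (pixels), "rvec" (rotation vector, rad) and "tvec" (3), from world to camera coordinates, as OpenCV has them. Camera axes: x right, y down, z forward; pixel columns grow to the right and rows downward; lengths in mm; the calibration is good to about 2 mm. A picture is of the moment at which its call begins: read the wrist's pose just before it. camera_params takes no time and is no camera call; for the wrist camera it gives the pose at the moment of the call.
- order.close_job(): hands the job in; it is judged then, once.
The state is a dict: "clock": time; "q": joint angles; "qd": joint speeds; "tau": joint torques, N m; "ee_pos": TCP position; "orientation": TCP orientation; "wrist_force": force on the tool from outside, world axes, zero at the start; "wrist_torque": the same for the moment, N m; "grip_width": opening from 0.0 (shut) to 1.0 (fully open); "finger_force": force on a finger pad.
Only numpy, scipy, OpenCV 4.12 (cv2) and the standard library are available. Lean on these libraries where they do the work, as an engineer would, in place of code of your own. Each camera call takes 0.05 s, during which the arm holds its last target. There are 200 camera calls.

## Working session

There is one attempt and no reset: what is moved stays moved. The work goes in short steps, Python scripts to look and compute and a tool call to move; the robot and the scene stay as the last step left them, time stands still between calls to the robot, and variables do not carry over. Pictures are saved under pics/ and viewed, at most 10 in all, crops included, and the job is handed in when it is done.

Besides the shell and the picture viewer there is one more tool, called after "Request:" as a command line: name --pt "numbers of a row" for each row, then --argument value for the rest. send_rows: Moves the arm, as the interface text tells. Its arguments: {"type":"object","properties":{"moves":{"type":"array"}},"required":["moves"]}

```bash
mkdir -p pics; cat > h.py <<'E'
import numpy as np, cv2
from rig import telemetry, optics, order, bot
from scipy.spatial.transform import Rotation as R
def cloud(name):
    p,d=optics.grab_frame(name); c=optics.camera_params(name)
    v,u=np.mgrid[:420,:560]
    X=np.stack([(u-c['cx'])/c['fx']*d,(v-c['cy'])/c['fy']*d,d],-1)
    Rm=R.from_rotvec(np.ravel(c['rvec'])).as_matrix()
    W=(X-np.ravel(c['tvec']))@Rm
    W[d==0]=np.nan
    return p,W
def save(p,n): cv2.imwrite('pics/'+n,p[...,::-1])
E
python3 - <<'E'
from h import *
p,W=cloud('top'); save(p,'top1.png'); np.save('top1.npy',W)
print(telemetry.get_obs()); print(W[210,280])
E
```

```text
{'clock': 0.05, 'q': array([ 1.10199934e+00,  3.14201670e-01, -4.80408451e-02,  1.21017516e+00,
       -1.22508262e-05,  1.57081853e+00]), 'qd': array([-0.00142225,  0.00010203,  0.00232787,  0.00082869, -0.00133304,
       -0.00149321]), 'tau': array([-1.82886983e-03, -5.41248465e+01,  3.40876687e+01,  1.17434157e-02,
       -9.41439089e-05,  9.48793684e-06]), 'ee_pos': array([270.84506902, 534.77877415, 230.46590179]), 'orientation': array([ 2.32268688e-01,  9.72651325e-01, -7.89930409e-04, -1.82318872e-04]), 'wrist_force': array([ 0.02758549, -0.40969269,  1.22503392]), 'wrist_torque': array([-0.03192684,  0.02118277, -0.02236047]), 'finger_force': 0.0, 'grip_width': 1.0003107860196594}
[575.44387399  15.45676851  15.70971405]
```

View pics/top1.png

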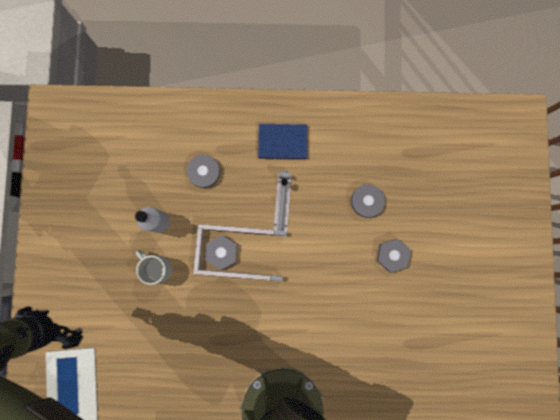

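The top view shows a hex in the tray at (221,253) and the twin hex_b at (394,255). The rounds are at (203,171) and (368,200), the bolt runs along (283,180–232), the keeper is near (280,278) and the notebook is at (283,141).

```bash
cat > m.py <<'E'
from h import *
p=cv2.imread('pics/top1.png')[...,::-1]; W=np.load('top1.npy')
c=optics.camera_params('top'); K=np.array([[c['fx'],0,c['cx']],[0,c['fy'],c['cy']],[0,0,1.]])
Rm=R.from_rotvec(np.ravel(c['rvec'])).as_matrix(); t=np.ravel(c['tvec'])
def px2w(u,v,z):
    d=np.linalg.inv(K)@[u,v,1]; d=Rm.T@d; o=-Rm.T@t
    return o+d*(z-o[2])/d[2]
print('cam',-Rm.T@t,c['fx'])
hsv=cv2.cvtColor(p.copy(),cv2.COLOR_RGB2HSV).astype(int)
def plate(u,v):
    s=np.zeros(hsv.shape[:2],np.uint8); y,x=np.mgrid[:420,:560]
    near=np.hypot(x-u,y-v)<24
    s[near&(hsv[...,1]<70)&(hsv[...,2]<135)]=255
    s[np.hypot(x-u,y-v)<8]=255
    n,l,st,ce=cv2.connectedComponentsWithStats(s)
    k=l[v,u]; cs,_=cv2.findContours((l==k).astype(np.uint8),0,2)
    cn=max(cs,key=cv2.contourArea)
    w=np.array([px2w(*q,24)[:2] for q in cn[:,0]],np.float32)
    # cap centre: bright
    b=near&(np.hypot(x-u,y-v)<9)&(hsv[...,2]>170)
    cap=px2w(x[b].mean(),y[b].mean(),24)
    cen=w.mean(0); best=[]
    for a in np.radians(np.arange(0,60,1)):
        e=[];
        for k in range(3):
            n=np.array([np.cos(a+k*np.pi/3),np.sin(a+k*np.pi/3)]); e.append(np.ptp(w@n))
        best.append(max(e))
    print((u,v),'cap',cap.round(1),'ellipse',np.round(cv2.minEnclosingCircle(w),1) if 0 else np.round(cv2.minEnclosingCircle(w)[0],1),'hexflat deg',np.argmin(best),min(best),max(best))
for q in [(221,253),(394,255),(203,171),(368,200)]: plate(*q)
white=(W[...,2]>28)&(W[...,2]<46)
y,x=np.mgrid[:420,:560]
reg=white&(x>190)&(x<292)&(y>220)&(y<284)
P=W[reg]; print('tray',cv2.minAreaRect(P[:,:2].astype(np.float32)),len(P))
for nm,r in dict(far=(x>215)&(x<268)&(y>222)&(y<238),near=(x>215)&(x<265)&(y>266)&(y<284),end=(x>190)&(x<212)&(y>236)&(y<266)).items():
    Q=W[reg&r][:,:2].astype(np.float32); print(nm,len(Q),np.ravel(cv2.fitLine(Q,2,0,.01,.01)),Q.min(0),Q.max(0))
kn=(x>270)&(x<296)&(y>168)&(y<190)&(W[...,2]>55); print('knob',np.nanmean(W[kn],0),kn.sum())
for nm,m in dict(nb=(x>255)&(x<312)&(y>118)&(y<162)&(W[...,2]>8),).items(): print(nm,np.nanmin(W[m],0),np.nanmax(W[m],0))
s=cv2.resize(p[160:300,180:420],None,fx=3.3,fy=3.3,interpolation=cv2.INTER_CUBIC); save(s,'crop1.png')
E
python3 m.py
```

```text
cam [ 436.07145016   26.20451648 1365.78850817] 457.47875436637855
(221, 253) cap [448.2 187.   24. ] ellipse [448.1 186.7] hexflat deg 29 92.42675496943355 104.08295901918785
(394, 255) cap [ 449.3 -320.4   24. ] ellipse [ 448.5 -318.5] hexflat deg 19 93.7961963930212 101.60008416889127
(203, 171) cap [689.6 248.4  24. ] ellipse [687.1 247. ] hexflat deg 35 99.05633882001416 100.90452664356161
(368, 200) cap [ 609.2 -244.9   24. ] ellipse [ 607.5 -243.3] hexflat deg 32 98.62306166080731 101.0941324458534
tray ((449.1673278808594, 129.76942443847656), (255.99168395996094, 144.07029724121094), 86.49150085449219) 968
far 219 [5.9165787e-02 9.9824816e-01 5.1458496e+02 1.2658433e+02] [494.73846   52.304108] [523.9353  201.01259]
near 209 [6.09446317e-02 9.98141170e-01 3.83034088e+02 1.27638596e+02] [372.8605    58.180927] [399.16678 196.67575]
end 132 [ 9.9722153e-01 -7.4493155e-02  4.5060587e+02  2.5042178e+02] [409.43613 223.42119] [490.50696 258.87308]
knob [652.57608436   5.62986786  68.48220739] 45
nb [732.15269621 -74.2758822    8.10038036] [840.50381952  92.08795203  27.02080882]
```

View pics/crop1.png

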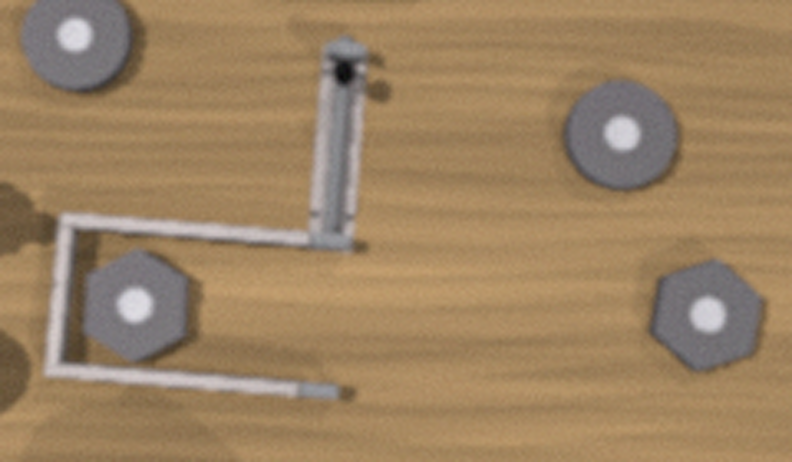

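Request:
send_rows --pt "0 0 0.166 0 0 0 3.2" --pt "0 0 0.166 0 0 0 3.2" --pt "0 0 0.166 0 0 0 3.2" --pt "0 0 0.166 0 0 0 3.2" --pt "0 0 0.166 0 0 0 3.2" --pt "0 0 0.166 0 0 0 3.2" --pt "0 0 0.166 0 0 0 3.2" --pt "0 0 0 -3 2 0 3.2" --pt "0 0 0 -6 4 0 3.2" --pt "0 0 0 -6 4 0 3.2"

```text
clock: 1.3
ee_pos: [352.5, 394.6, 230.6]
orientation: [0.728, 0.686, -0.0, 0.0]
wrist_force: [0.6, 0.1, -0.4]
grip_width: 0.368
finger_force: 0.0
```

Request:
send_rows --pt "0 0 0 -6 4 0 3.2" --pt "0 0 0 -6 4 0 3.2" --pt "0 0 0 -6 4 0 3.2" --pt "0 0 0 -6 2 0 3.2" --pt "0 0 0 -6 0 0 3.2" --pt "0 0 0 -6 0 0 3.2" --pt "0 0 0 -6 0 0 3.2" --pt "0 0 0 -6 0 0 3.2" --pt "0 0 0 -6 0 0 3.2" --pt "0 0 0 -6 0 0 3.2"

```text
clock: 2.55
ee_pos: [440.6, -187.4, 231.0]
orientation: [0.728, 0.686, 0.0, -0.0]
wrist_force: [1.2, -0.3, 0.1]
grip_width: 0.375
finger_force: 0.0
```

```bash
cat >> h.py <<'E'
O=np.array([442.2,17.5]); uy=np.array([.061,.998]); ux=np.array([.998,-.061])
def tf(w): w=np.asarray(w)[:2]-O; return np.round([w@ux,w@uy],1)
def st():
    o=telemetry.get_obs(); ry=R.from_quat(o['orientation']).as_matrix()
    print('t',o['clock'],'tray',tf(o['ee_pos']),'z',o['ee_pos'][2].round(1),'tooly',ry[:,1].round(3),'toolz',ry[:,2].round(3),'F',o['wrist_force'].round(1),'q',o['q'].round(2),'g',round(o['grip_width'],3))
E
python3 -c "
from h import *
st()"
```

```text
t 2.55 tray [  10.9 -204.5] z 231.0 tooly [ 0.998 -0.06  -0.   ] toolz [-0.  0. -1.] F [ 1.2 -0.3  0.1] q [-0.4   0.09 -0.33  1.16  0.    1.23] g 0.375
```

Request:
send_rows --pt "0 0 0 -6 0 0 3.2" --pt "0 0 0 -6 0 0 3.2" --pt "0 0 0 -6 1.5 0 3.2" --pt "0 0 0 0 0 0 3.2" --pt "0 0 0 0 0 0 3.2"

```text
clock: 3.18
ee_pos: [444.8, -365.6, 230.4]
orientation: [0.728, 0.685, 0.0, -0.001]
wrist_force: [0.5, 0.4, 0.4]
grip_width: 0.376
finger_force: 0.0
```

```bash
sed -i 's/^O=/pass\nO=/' h.py; cat > hx.py <<'E'
from h import *
def hexfind(name='top',z=24,near=None,png=None):
    p,W=cloud(name)
    if png: save(p,png)
    m=(np.abs(W[...,2]-24)<8)&(np.hypot(W[...,0]-near[0],W[...,1]-near[1])<62)
    hsv=cv2.cvtColor(p,cv2.COLOR_RGB2HSV); m&=hsv[...,1]<90
    P=W[m][:,:2]
    cap=m&(hsv[...,2]>175)&(hsv[...,1]<40)&(np.hypot(W[...,0]-near[0],W[...,1]-near[1])<35)
    b=[np.ptp(P@np.array([np.cos(a),np.sin(a)])) for a in np.radians(range(180))]
    s=[b[k]+b[k+60]+b[k+120] for k in range(60)]
    print(name,'n',len(P),'median',P.mean(0).round(1),'cap',W[cap].mean(0).round(1),cap.sum(),'tray',tf(W[cap].mean(0)),'flat deg',np.argmin(s),min(s)/3)
E
python3 -c "
from hx import *
st(); hexfind('wrist',near=(449,-320),png='w1.png'); hexfind('top',near=(449,-320))"
```

```text
t 3.175 tray [  26.  -382.2] z 230.4 tooly [ 0.998 -0.061 -0.002] toolz [-0.001  0.002 -1.   ] F [0.5 0.4 0.4] q [-0.69  0.27 -0.11  1.2   0.    0.94] g 0.376
wrist n 6800 median [ 450.2 -316.7] cap [ 450.1 -317.8   25.7] 677 tray [  28.3 -334.2] flat deg 19 88.26796332707694
top n 800 median [ 448.7 -320.3] cap [ 449.1 -320.2   25.3] 78 tray [  27.5 -336.6] flat deg 20 88.60202813292511
```

Request:
send_rows --pt "0 0 0 -3.2 0.2 4 3.2" --pt "0 0 0 0 0 5 3.2" --pt "0 0 0 0 0 5 3.2" --pt "0 0 0 0 0 4 3.2" --pt "0 0 0 0 0 3 3.2" --pt "0 0 0 0 0 1.3 3.2" --pt "0 0 0 0 0 0 3.2" --pt "0 0 0 0 0 0 3.2"

```text
clock: 4.28
ee_pos: [446.6, -398.7, 9.9]
orientation: [0.728, 0.686, 0.0, 0.001]
wrist_force: [0.6, 0.4, 0.5]
grip_width: 0.373
finger_force: 0.0
```

```bash
python3 -c "
from h import *
st()"
```

```text
t 4.275 tray [  29.8 -415.1] z 9.9 tooly [ 0.998 -0.059  0.002] toolz [ 0.002 -0.002 -1.   ] F [0.6 0.4 0.5] q [-0.73  0.48 -0.34  0.75  0.    0.9 ] g 0.373
```

Request:
send_rows --pt "0 0 0 1 0 0 3.2" --pt "0 0 0 1 0 0 3.2" --pt "0 0 0 1 0 0 3.2" --pt "0 0 0 1 0 0 3.2" --pt "0 0 0 1.5 -0.1 0 3.2" --pt "0 0 0 1.5 -0.1 0 3.2" --pt "0 0 0 1.5 -0.1 0 3.2" --pt "0 0 0 1.5 -0.1 0 3.2" --pt "0 0 0 1.5 -0.1 0 3.2" --pt "0 0 0 0 0 0 3.2"

```text
clock: 5.52
ee_pos: [446.7, -281.0, 8.1]
orientation: [0.727, 0.686, 0.0, -0.001]
wrist_force: [0.1, -0.5, -0.3]
grip_width: 0.375
finger_force: 0.0
```

```bash
python3 -c "
from hx import *
st(); o=telemetry.get_obs()['ee_pos']; hexfind('top',near=(449,o[1]+55),png='t2.png')"
```

```text
t 5.525 tray [  22.7 -297.7] z 8.1 tooly [ 0.998 -0.058 -0.001] toolz [-0.001  0.002 -1.   ] F [ 0.1 -0.5 -0.3] q [-0.56  0.38 -0.51  0.68  0.    1.07] g 0.375
top n 804 median [ 443.3 -227.3] cap [ 442.8 -225.7   24.7] 79 tray [  15.5 -242.7] flat deg 27 89.11116277106142
```

Request:
send_rows --pt "0 0 0 1 -0.05 0 3.2" --pt "0 0 0 1.5 -0.1 0 3.2" --pt "0 0 0 1.5 -0.1 0 3.2" --pt "0 0 0 1.5 -0.1 0 3.2" --pt "0 0 0 1.5 -0.1 0 3.2" --pt "0 0 0 1.5 -0.1 0 3.2" --pt "0 0 0 1.5 -0.1 0 3.2" --pt "0 0 0 1.5 -0.1 0 3.2" --pt "0 0 0 1 -0.1 0 3.2" --pt "0 0 0 0 0 0 3.2"

```text
clock: 6.82
ee_pos: [446.4, -156.6, 8.3]
orientation: [0.728, 0.686, 0.0, -0.0]
wrist_force: [0.0, 0.5, -0.5]
grip_width: 0.378
finger_force: 0.0
```

```bash
python3 -c "
from hx import *
st(); o=telemetry.get_obs()['ee_pos']; hexfind('top',near=(442,o[1]+55),png='t3.png')"
```

```text
t 6.825 tray [  14.8 -173.5] z 8.3 tooly [ 0.998 -0.059 -0.   ] toolz [-0.     0.001 -1.   ] F [ 0.   0.5 -0.5] q [-0.34  0.29 -0.64  0.63  0.    1.29] g 0.378
top n 740 median [ 442.7 -100.1] cap [ 442.7 -101.4   24.8] 82 tray [   7.7 -118.6] flat deg 26 87.32802318341298
```

Request:
send_rows --pt "0 0 0 1 -0.1 0 3.2" --pt "0 0 0 1.5 -0.1 0 3.2" --pt "0 0 0 1.5 -0.1 0 3.2" --pt "0 0 0 1.5 -0.1 0 3.2" --pt "0 0 0 1.5 -0.1 0 3.2" --pt "0 0 0 1.5 -0.1 0 3.2" --pt "0 0 0 1 -0.1 0 3.2" --pt "0 0 0 0 0 0 3.2"

```text
clock: 7.88
ee_pos: [444.6, -60.8, 8.0]
orientation: [0.727, 0.686, 0.001, -0.001]
wrist_force: [-0.5, 0.1, 0.4]
grip_width: 0.372
finger_force: 0.0
```

```bash
python3 -c "
from hx import *
st(); o=telemetry.get_obs()['ee_pos']; hexfind('top',near=(442,o[1]+55),png='t4.png')"
```

```text
t 7.875 tray [  7.2 -78. ] z 8.0 tooly [ 0.998 -0.058 -0.001] toolz [-0.001  0.002 -1.   ] F [-0.5  0.1  0.4] q [-0.14  0.26 -0.7   0.62  0.    1.49] g 0.372
top n 592 median [442.6   2.5] cap [441.1  -6.   24.7] 83 tray [  0.3 -23.5] flat deg 25 85.42619020863144
```

View pics/t4.png

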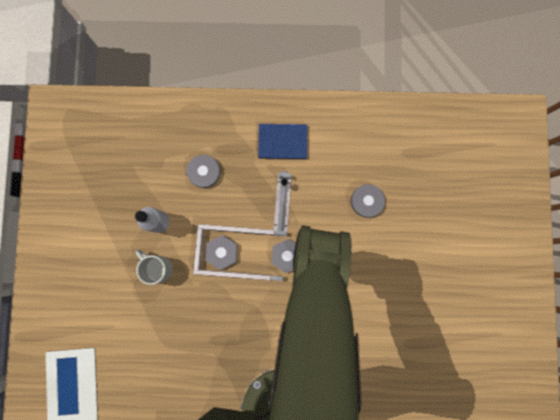

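The twin at (287,256) is entering the mouth on the centre line, so I'll push straight on.

Request:
send_rows --pt "0 0 0 1 0 0 3.2" --pt "0 0 0 1.5 0 0 3.2" --pt "0 0 0 1.5 0 0 3.2" --pt "0 0 0 1.5 0 0 3.2" --pt "0 0 0 1.5 0 0 3.2" --pt "0 0 0 1.5 0 0 3.2" --pt "0 0 0 1 0 0 3.2" --pt "0 0 0 0 0 0 3.2"

```text
clock: 8.93
ee_pos: [451.2, 33.4, 8.4]
orientation: [0.727, 0.686, 0.001, -0.0]
wrist_force: [1.1, -1.0, 0.2]
grip_width: 0.373
finger_force: 0.0
```

```bash
python3 -c "
from hx import *
st(); o=telemetry.get_obs()['ee_pos']; hexfind('top',near=(445,o[1]+55),png='t5.png'); hexfind('top',near=(448,187))"
```

```text
t 8.925 tray [ 8.  16.4] z 8.4 tooly [ 0.998 -0.058  0.   ] toolz [ 0.     0.001 -1.   ] F [ 1.1 -1.   0.2] q [ 0.07  0.26 -0.69  0.62  0.    1.7 ] g 0.373
top n 161 median [445.3 128.9] cap [nan nan nan] 0 tray [nan nan] flat deg 37 54.39880883322629
top n 847 median [447.2 184.7] cap [448.3 187.2  24.4] 91 tray [ -4.2 169.7] flat deg 28 112.40147788781853hx.py:11: RuntimeWarning: Mean of empty slice.
  print(name,'n',len(P),'median',P.mean(0).round(1),'cap',W[cap].mean(0).round(1),cap.sum(),'tray',tf(W[cap].mean(0)),'flat deg',np.argmin(s),min(s)/3)
  ret = um.true_divide(
```

Request:
send_rows --pt "0 0 0 -2 0 0 3.2" --pt "0 0 0 -3 0 0 3.2" --pt "0 0 0 -3 0 0 4" --pt "0 0 0 0 0 -4 4" --pt "0 0 0 0 0 -5 4" --pt "0 0 0 0 4 -6 4" --pt "0 0 0 3 5.5 0 4" --pt "0 0 0 3.3 5.5 0 4" --pt "0 0 0 0 5.4 0 4" --pt "0 0 0 0 0 0 4"

```text
clock: 10.28
ee_pos: [649.6, 2.4, 148.9]
orientation: [0.728, 0.686, 0.0, 0.0]
wrist_force: [-1.2, 0.7, -0.4]
grip_width: 0.472
finger_force: 0.0
```

```bash
python3 -c "
from hx import *
st(); hexfind('top',near=(446,89),png='t6.png'); hexfind('wrist',near=(446,89),png='w6.png'); hexfind('top',near=(448,187))"
```

```text
t 10.275 tray [207.9  -2.4] z 148.9 tooly [ 0.998 -0.06   0.001] toolz [ 0.001  0.    -1.   ] F [-1.2  0.7 -0.4] q [ 0.    0.45 -0.05  1.08  0.    1.63] g 0.472
top n 307 median [448.3 119.2] cap [nan nan nan] 0 tray [nan nan] flat deg 28 69.14091842428464
wrist n 8076 median [465.7  88.8] cap [450.7  89.2  25.7] 902 tray [ 4.2 72.1] flat deg 26 86.4113942831256
top n 839 median [447.3 184.6] cap [448.1 186.9  24.6] 100 tray [ -4.5 169.4] flat deg 30 111.50209810795643hx.py:11: RuntimeWarning: Mean of empty slice.
  print(name,'n',len(P),'median',P.mean(0).round(1),'cap',W[cap].mean(0).round(1),cap.sum(),'tray',tf(W[cap].mean(0)),'flat deg',np.argmin(s),min(s)/3)
  ret = um.true_divide(
```

View pics/w6.png

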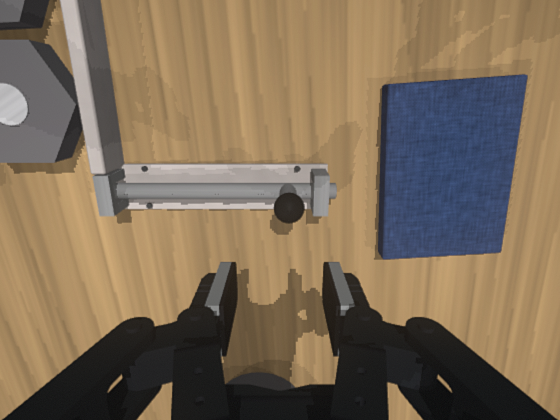

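View pics/t6.png

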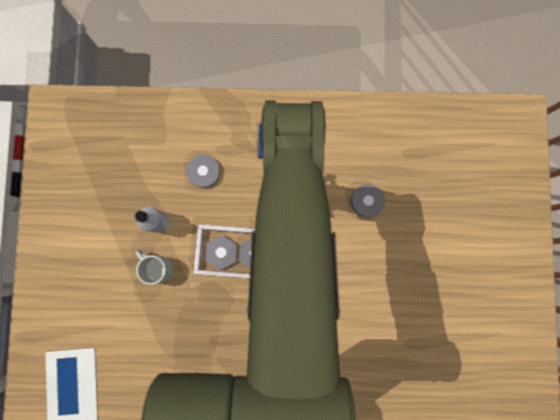

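hex_b lies at tray (4, 72) mm, clear of the bolt. The wrist view shows the knob at (288,207), between the fingers, which are at about (220–340). Next I lower them astride the knob.

Request:
send_rows --pt "0 0 0 0.2 0.4 2 4" --pt "0 0 0 0 0 3 4" --pt "0 0 0 0 0 2.5 4" --pt "0 0 0 0 0 2 4" --pt "0 0 0 0 0 1 4" --pt "0 0 0 0 0 0 4"

```text
clock: 11.18
ee_pos: [649.6, 4.3, 44.5]
orientation: [0.728, 0.686, -0.001, -0.001]
wrist_force: [-0.3, -1.2, -0.2]
grip_width: 0.467
finger_force: 0.0
```

```bash
python3 -c "
from hx import *
st(); p,W=cloud('wrist'); save(p,'w7.png'); p,W=cloud('scene'); save(p,'s7.png')"
```

```text
t 11.175 tray [207.7  -0.5] z 44.5 tooly [ 0.998 -0.06  -0.002] toolz [-0.002  0.    -1.   ] F [-0.3 -1.2 -0.2] q [ 0.01  0.53 -0.17  0.87  0.    1.64] g 0.467
```

View pics/w7.png

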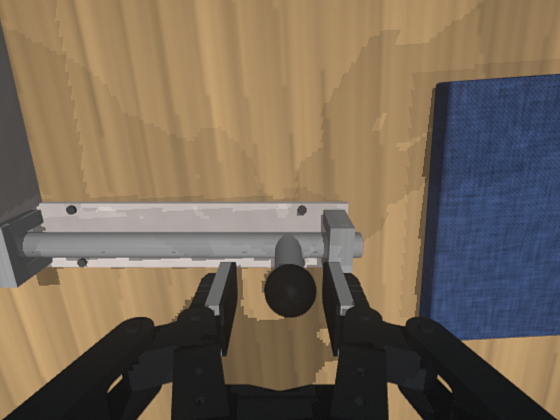

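The ball at (290,290) sits between the pads (235 and 325), so I'll drive the bolt towards -x.

Request:
send_rows --pt "0 0 0 0 -1 0 4" --pt "0 0 0 0 -1.5 0 4" --pt "0 0 0 0 -1.5 0 4" --pt "0 0 0 0 -1.5 0 4" --pt "0 0 0 0 -1.5 0 4" --pt "0 0 0 0 -1.5 0 4" --pt "0 0 0 0 -1.5 0 4" --pt "0 0 0 0 -1.5 0 4" --pt "0 0 0 0 -0.6 0 4" --pt "0 0 0 0 0 0 4"

```text
clock: 12.52
ee_pos: [529.0, 11.6, 45.2]
orientation: [0.728, 0.686, -0.0, -0.0]
wrist_force: [-0.1, -0.2, -0.5]
grip_width: 0.47
finger_force: 0.0
```

Request:
send_rows --pt "0 0 0 0 -0.3 0 4" --pt "0 0 0 0 -0.3 0 4" --pt "0 0 0 0 -0.3 0 4" --pt "0 0 0 0 0 0 4"

```text
clock: 13.02
ee_pos: [520.5, 12.1, 45.2]
orientation: [0.728, 0.686, -0.0, -0.0]
wrist_force: [1.1, -0.3, -0.3]
grip_width: 0.473
finger_force: 0.4
```

```bash
python3 -c "
from hx import *
st(); p,W=cloud('wrist'); save(p,'w8.png')
v,u=np.mgrid[:420,:560]; m=(p.max(2)<60)&(W[...,2]>60)&(W[...,2]<80)&(u>238)&(u<322)&(v>250)&(v<330); print(tf(np.nanmean(W[m],0)),m.sum())"
```

```text
t 13.025 tray [78.4 -0.6] z 45.2 tooly [ 0.998 -0.06  -0.001] toolz [-0.001  0.    -1.   ] F [ 1.1 -0.3 -0.3] q [ 0.02  0.32 -0.5   0.75  0.    1.65] g 0.473
[86.8  7.3] 1962
```

View pics/w8.png

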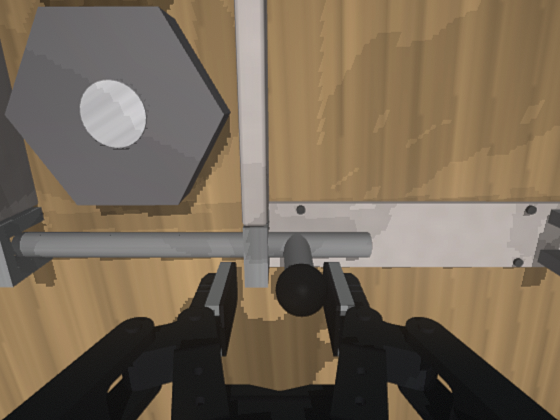

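The ball at (300,290) now touches the outer finger and the rod tip is reaching the keeper (10–20,245). I'll press on until it stops.

Request:
send_rows --pt "0 0 0 0 -0.2 0 4" --pt "0 0 0 0 -0.2 0 4" --pt "0 0 0 0 0 0 4"

```text
clock: 13.45
ee_pos: [517.1, 12.4, 45.3]
orientation: [0.728, 0.686, 0.0, 0.0]
wrist_force: [3.7, -0.1, -0.8]
grip_width: 0.469
finger_force: 1.5
```

Request:
send_rows --pt "0 0 0 0 -0.2 0 4" --pt "0 0 0 0 0 0 4"

```text
clock: 13.7
ee_pos: [516.9, 12.4, 45.7]
orientation: [0.728, 0.686, 0.001, 0.001]
wrist_force: [6.5, 0.2, -5.4]
grip_width: 0.467
finger_force: 3.8
```

Request:
send_rows --pt "0 0 0 0 -0.2 0 4" --pt "0 0 0 0 0 0 4"

```text
clock: 13.95
ee_pos: [516.7, 12.4, 46.0]
orientation: [0.728, 0.686, 0.002, 0.002]
wrist_force: [12.2, -1.0, -8.4]
grip_width: 0.471
finger_force: 6.0
```

The bolt has stalled against its end stop: 12 N, about 128 mm travelled. I'll back off to centre on the ball, then go straight up.

Request:
send_rows --pt "0 0 0 0 0.6 0 4" --pt "0 0 0 0 0.6 0 4" --pt "0 0 0 0 0 0 4" --pt "0 0 0 0 0 -2 4" --pt "0 0 0 0 0 -4 4" --pt "0 0 0 0 0 -4 4" --pt "0 0 0 0 0 -4 4" --pt "0 0 0 -2 0 0 4" --pt "0 0 0 0 0 0 4" --pt "0 0 0 0 0 0 4"

```text
clock: 15.2
ee_pos: [523.0, -7.8, 184.7]
orientation: [0.728, 0.685, -0.0, -0.001]
wrist_force: [-0.2, 0.1, -0.8]
grip_width: 0.468
finger_force: 0.0
```

```bash
python3 -c "
from hx import *
st(); hexfind('wrist',near=(446,89),png='w9.png')"
```

```text
t 15.2 tray [ 82.1 -20.4] z 184.7 tooly [ 0.998 -0.06  -0.001] toolz [-0.001  0.    -1.   ] F [-0.2  0.1 -0.8] q [-0.02  0.2  -0.31  1.07  0.    1.62] g 0.468
wrist n 11470 median [446.8  94.6] cap [448.8  90.4  25.3] 1045 tray [ 2.1 73.2] flat deg 24 113.15072524920383
```

View pics/w9.png

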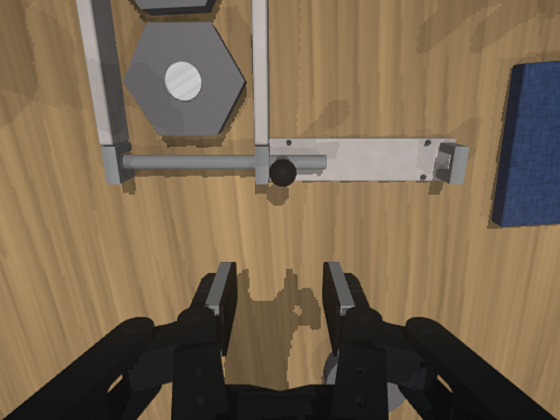

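The rod spans the mouth from the front guide (262,163) into the keeper (115,163), with hex_b behind it at (183,80). The gripper is clear, so I'm handing in.

```bash
python3 -c "
from rig import order
print(order.close_job())"
```

```text
the job is handed in; nothing more can be done
None
```

I slid the twin, hex_b, into the tray behind hex_a (centres at tray y ≈ 73 and 169 mm), pushed the bolt home to its stop in the keeper, and handed the job in at about 15 s with the gripper clear; no verdict was returned.

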